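Zero the spice mill and hold its setting

ROBOT

A 6-joint arm with a two-finger parallel gripper is mounted at the origin on the work surface. World frame = base frame: x ahead of the robot, y to its left, z up, the work surface at z = 0. Lengths are in m, angles in rad, forces in N, time in s.
With the tool pointing down it reaches from about 0.325 to 0.9 m from the base axis. Payload 6.1 kg.
Tool frame: the origin (TCP) lies at the very end of the fingers, on their centre line; the grasp point (between the pads) lies 19 mm behind it; z points along the fingers, y is the line along which they close (so a half turn about z gives the same grasp; the last joint's range is limited). The gripper opens to 87 mm and grips with 3 to 60 N. Pads are 19 mm wide; open, the fingers measure 117 mm over their backs; the gripper's body (75 mm by 190 mm) begins 51 mm behind the grasp point.
Start: joints at [1.185, 0.22, 1.526, -0, 1.395, -0.126], TCP at [0.161, 0.604, 0.223] pointing down, gripper open.
Joint ranges: [-2.98, 2.98], [-0.91, 2.08], [0.09, 2.57], [-1.24, 4.39], [0.2, 2.65], [-2.68, 2.68]. Speed limits (rad/s): [2.57, 2.57, 3.01, 3.14, 3.14, 3.14].

INTERFACE

Orientations are given as a unit quaternion [x, y, z, w].
In Python, from cell import robot gives the robot as it stands. The module is installed in compiled form; this text tells all that it offers.
- The arm moves only by the shell command python3 -m handwheel 'ROWS' [OPENING]. ROWS is JSON, a list of rows, each a list of 6 numbers: the shift along the tool's x, y, z normalised to -1 to 1, where 1 is 25 cm, then the turn, a rotation vector about the tool's x, y, z normalised to -1 to 1, where 1 is 180 degrees. In form: [[dx, dy, dz, wx, wy, wz], ...]. A call has 1 to 20 rows; each row is the pose to reach, as a shift and turn from the pose commanded when the call began, along the tool's axes at that moment, turning the shorter way round; what a row does not reach only later rows make up. A row lasts 1/12 s, in which the tool goes at most 41.7 mm and 7.16 degrees, less where a joint would pass 70% of its speed; a pose out of reach is approached as far as the arm can. A call with a number of a shift or a turn outside -1 to 1 is refused whole. A call with a gripper value outside its range is refused whole. OPENING is the finger opening in mm, from 0 to 87, set as the call begins (- or left out, the last holds). The fingers move at their own pace and stop on an object; the grip force is fixed at half the most. Time passes only in rows, so rows that repeat a pose let the fingers close. It gives the time, the measured TCP pose, the force, the opening and the grip force at its end, in the units of the state.
- robot.sense(): the state, without advancing time (a new reading comes with each control period).
- robot.get_image(name): name is "side" or "top"; returns a dict with "image" (480x640x3 uint8, blue, green, red), "range_z" (480x640 float32, m along the optical axis (not along the pixel's ray), 0 where there is no reading), "fx", "fy", "cx", "cy" (pixels), "T" (4x4, takes a point from camera to world coordinates). Camera axes: x right, y up, looking along -z (the intrinsics and any distortion apply to the point x, -y, -z); pixel columns grow to the right and rows downward; lengths in m; the calibration is good to about 2 mm. A picture is of the moment at which its call begins.
- robot.close_job(): hands the job in; it is judged then, once.
Trained networks look in a picture, given as the dict that the camera call returned (one of the last four; its "shot" number tells which), for a name from the list of things; names that differ only in an ending like _2 or _b are one class to them, and where a whole thing is asked for, a point or a joint stands for the part that bears it (a point fixed in the world has none). Each returns a list of dicts, best first, with "p" (0 to 1); they miss things now and then, are a little off and sometimes report something else, mostly with a low value. They report only what shows in the picture. A call takes as long as a camera call. They do not tell look-alikes from the thing itself.
- robot.search_frame(thing, picture): "pixel" ([column, row] in pixels, amid what is visible of it).
- robot.pinpoint(thing, picture): "pixel" ([column, row] in pixels: a listed point, or the origin of a listed thing).
The state is a dict: "time_s": time; "joints": joint angles; "qvel": joint speeds; "effort": joint torques, N m; "tool_pos": TCP position; "tcp_rot": TCP orientation; "wrist_force": force on the tool from outside, world axes, zero at the start; "ft_torque": the same for the moment, N m; "opening": finger opening in m; "grasp_force": force on a finger pad.
Only numpy, scipy, OpenCV 4.12 (cv2) and the standard library are available. Lean on these libraries where they do the work, as an engineer would, in place of code of your own. Each camera call takes 0.05 s, during which the arm holds its last target. There are 200 camera calls.

TASK

Stand the small steel cup upright on the worktop at the spice mill's chute, so that the lip of the chute is over the cup's mouth, and let go of it. Then screw the mill's knurled brass cap down clockwise until it bottoms out and will turn no further, back it off a quarter turn, and finish with your fingers still gripping the cap, holding it there at rest while I tighten the lock screw. Leave everything else on the worktop where it is.

Things in the scene. Friction and masses are not known exactly. Their poses are not given: they have to be found in the camera images.
- mill: Grey spice mill, fixed to the worktop; origin under its centre, on the axis of body and cap, z up. Foot plate 130 (x) x 110 (y) x 12 mm, round body 80 mm across, shoulder at height 138 mm, above it a 36 mm collar under the cap. The steel chute leaves along the mill's own -y; a fixed crank on the +y side (below 105 mm) reaches 107 mm from the axis.
- lip (a point): Pouring lip of the chute: middle of the lower front edge of the open channel (34 mm wide, 11 mm deep), 110 mm from the mill's axis along its -y, 53 mm up; the channel rises 27 degrees back to the body. Axes as the mill's. A cup centred 20 mm beyond the lip (130 mm from the axis) has the lip over its mouth, 8 mm above the rim, and leaves gripper room if the fingers close along the mill's x.
- cup: Loose small steel cup, the catch cup, open on top, 60 mm across at the rim, slightly narrower at the foot, 45 mm tall, wall 3 mm, about 0.12 kg; origin at the centre of its underside, z up towards the mouth.
- cap: Knurled brass cap on top of the mill, 48 mm across, 30 mm tall, black mark on top; origin at the centre of its underside, on the mill's axis, z up. Underside 160 mm above the worktop when bottomed out, 4 mm higher per full turn backed off (0.64 mm per rad). Below it the fingertips have 22 mm of room down to the shoulder, around the 36 mm collar. It cannot be lifted off.
- cap_turn (a joint): Turn of the cap on its right-hand thread, rad: 0 = bottomed out on a hard stop, grows as it is unscrewed (counter-clockwise from above). Starts 1.9 to 3.6; screwing it down takes one or more grasps. A quarter turn is 1.57. Thread friction about 0.08 N m: it stays where left. At the stop it turns no further and the fingers load up or slip round it.
- jar: Bystander: small jar with a black lid, 48 mm across, 85 mm tall; origin at the centre of its underside.
- mug: Bystander: blue ceramic mug, 80 mm across, 90 mm tall, handle at its +y side; origin at the centre of its underside.
- bowl: Bystander: white bowl, 110 mm across, 45 mm tall; origin at the centre of its underside.
- tin: Bystander: red tin, 64 mm across, 100 mm tall; origin at the centre of its underside.
- shaker: Bystander: glass shaker with a steel lid, 44 mm across, 75 mm tall; origin at the centre of its underside.
- spoon: Bystander: spoon with a wooden handle and steel bowl, 240 mm long along its x, lying on the worktop; origin at the middle of its underside.
There are look-alikes about, which are no part of the job. Leave any purple look-alike of the cup alone.

How it is judged:
By the outcome, as a careful person would: the job done as asked, in the order asked, and still so for the second after the job is handed in, while the arm keeps its last pose, push and grip.
It also fails if it takes over 61 s, if anything falls off the work surface, if the arm or the gripper's body presses on something with over 40 N, if the wrist force passes 120 N, or if a joint passes its speed limit or range.

## Working session

There is one attempt and no reset: what is moved stays moved. The work goes in short steps, Python scripts to look and compute and a shell command to move; the robot and the scene stay as the last step left them, time stands still between calls to the robot, and variables do not carry over. Pictures are saved under pics/ and viewed, at most 10 in all, crops included, and the job is handed in when it is done.

```bash
mkdir -p pics
cat > h.py <<'E'
import numpy as np, cv2
from cell import robot
def world(im,px,z=None,d=None):
    u,v=px; x=(u-im["cx"])/im["fx"]; y=(v-im["cy"])/im["fy"]
    r=np.array([x,-y,-1.]); T=np.array(im["T"]); 
    if z is None:
        if d is None:
            d=im["range_z"][int(round(v)),int(round(u))]
        return T[:3,:3]@(r*d)+T[:3,3]
    w=T[:3,:3]@r; return T[:3,3]+w*(z-T[2,3])/w[2]
def cloud(im):
    v,u=np.mgrid[0:480,0:640]; d=im["range_z"]
    p=np.stack([(u-im["cx"])/im["fx"]*d,-(v-im["cy"])/im["fy"]*d,-d],-1); T=np.array(im["T"])
    return p@T[:3,:3].T+T[:3,3]
E
python3 - <<'E'
from h import *
np.set_printoptions(precision=4,suppress=True)
for n in("top","side"):
    im=robot.get_image(n); cv2.imwrite(f"pics/{n}0.png",im["image"])
    print(n,[ (k,v) for k,v in im.items() if k not in("image","range_z")])
    for t in("mill","lip","cup","cap","jar","mug","bowl","tin","shaker","spoon"):
        print(t,[(np.round(a["pixel"]),round(a["p"],2),world(im,a["pixel"])) for a in robot.search_frame(t,im)[:4]],
          [(np.round(a["pixel"]),round(a["p"],2)) for a in robot.pinpoint(t,im)[:4]])
print(robot.sense())
E
```

```text
top [('fx', 454.544147148569), ('fy', 454.544147148569), ('cx', 319.74666067583837), ('cy', 232.5816877959792), ('T', array([[ 0.0247,  0.9865, -0.1616,  0.446 ],
       [-0.9996,  0.0265,  0.009 , -0.0379],
       [ 0.0132,  0.1613,  0.9868,  1.0709],
       [ 0.    ,  0.    ,  0.    ,  1.    ]])), ('shot', 1)]
mill [(array([232., 267.]), 0.8, array([0.5224, 0.1306, 0.1397]))] [(array([232., 269.]), 0.88)]
lip [(array([410., 230.]), 0.69, array([ 0.6338, -0.2632,  0.0047])), (array([233., 267.]), 0.63, array([0.5226, 0.1302, 0.1352]))] [(array([278., 260.]), 0.83)]
cup [(array([410., 228.]), 0.94, array([ 0.6379, -0.2624,  0.0018])), (array([436., 186.]), 0.7, array([ 0.7425, -0.3257,  0.0043]))] [(array([408., 228.]), 0.97), (array([431., 189.]), 0.95)]
cap [(array([218., 262.]), 0.62, array([0.5267, 0.1495, 0.1915]))] [(array([222., 262.]), 0.8), (array([319., 171.]), 0.55)]
jar [(array([410., 313.]), 0.82, array([ 0.439 , -0.2447,  0.0848]))] [(array([408., 314.]), 0.92)]
mug [(array([492., 239.]), 0.61, array([ 0.6156, -0.4595,  0.0052]))] [(array([481., 245.]), 0.64)]
bowl [(ar
[... 1947 characters left out ...]
15,  0.0562])), (array([291., 330.]), 0.43, array([0.503 , 0.1794, 0.1072]))] [(array([257., 237.]), 0.83), (array([353., 208.]), 0.58)]
spoon [(array([221., 452.]), 0.91, array([0.5026, 0.3714, 0.0052]))] []
{'time_s': 2.1, 'joints': array([ 1.1849,  0.2204,  1.5265,  0.    ,  1.3947, -0.1261]), 'qvel': array([ 0.0009, -0.0002,  0.0013, -0.0005,  0.0027,  0.0007]), 'effort': array([  0.0026, -49.4549, -38.7705,   0.0701,   0.0467,  -0.    ]), 'tool_pos': array([0.1606, 0.604 , 0.2226]), 'tcp_rot': array([ 0.1295,  0.9916,  0.    , -0.    ]), 'wrist_force': array([-0.0602, -0.0037, -0.62  ]), 'ft_torque': array([-0.0465,  0.0363, -0.0507]), 'grasp_force': 0.0, 'opening': 0.08697928883009858}
```

View pictures.

View pics/top0.png

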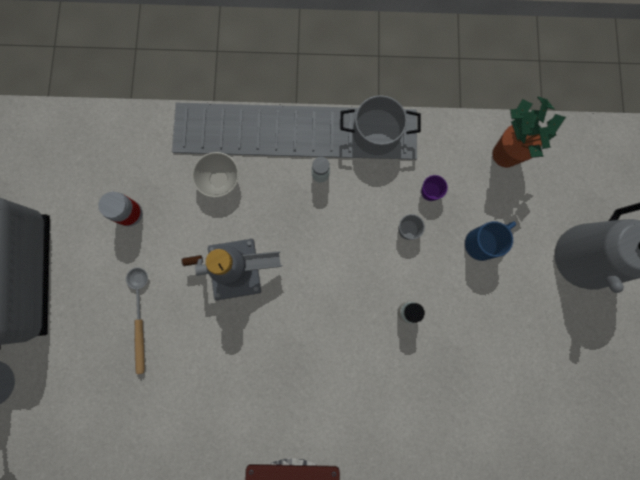

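Run:
```python
import cv2,numpy as np
a=cv2.imread("pics/top0.png")[150:290,180:470]; a=cv2.resize(a,None,fx=2.6,fy=2.6)[:, :]
b=cv2.imread("pics/side0.png")[140:230,290:430]; b=cv2.resize(b,(360,232))
c=cv2.imread("pics/side0.png")[240:400,210:370]; c=cv2.resize(c,(232,232))
o=np.zeros((600,760,3),np.uint8); o[:a.shape[0],:a.shape[1]]=a[:, :760]; o[366:598,:360]=b; o[366:598,370:602]=c
cv2.imwrite("pics/crop0.png",o)
```

```text
(no output)
```

View pics/crop0.png

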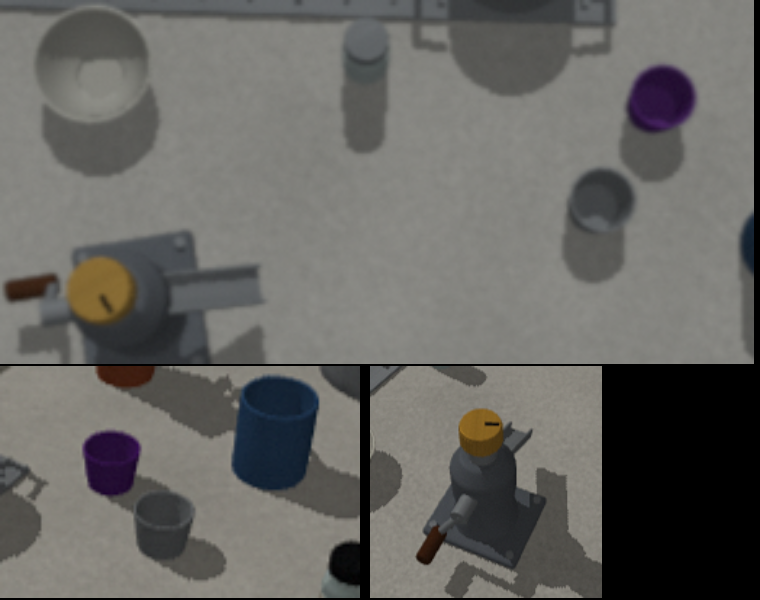

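The top view shows the steel cup upright at (411,228). Things that could be mistaken for it are the purple cup (434,187), the shaker (320,168) and the jar (413,313), so I choose the grey one; the crop confirms bare steel, mouth up. The mill is at (235,268), its brass cap at (218,262) and its chute lip at about (279,260).

```bash
cat > meas.py <<'E'
from h import *
from scipy.optimize import least_squares
np.set_printoptions(precision=4,suppress=True)
def circ(p,r=None):
    f=lambda q:np.hypot(p[:,0]-q[0],p[:,1]-q[1])-(q[2] if r is None else r)
    s=least_squares(f,[*p[:,:2].mean(0),.03],loss="soft_l1",f_scale=.002); return s.x,len(p)
def run(ims):
  for n,im in ims.items():
    P=cloud(im).reshape(-1,3); C=im["image"].reshape(-1,3).astype(int); ok=im["range_z"].ravel()>0
    print(n)
    q=P[ok&(abs(P[:,0]-.635)<.06)&(abs(P[:,1]+.268)<.055)&(P[:,2]>.008)]
    q=q[(q[:,0]<.70)]
    print("cup zmax",np.percentile(q[:,2],[50,98]),"rim",circ(q[q[:,2]>.038]),"minmax",q[:,:2].min(0),q[:,:2].max(0))
    R=P[ok&(abs(P[:,0]-.525)<.14)&(abs(P[:,1]-.14)<.17)]; Cr=C[ok&(abs(P[:,0]-.525)<.14)&(abs(P[:,1]-.14)<.17)]
    gold=(Cr[:,2]-Cr[:,0]>60)&(R[:,2]>.14)
    g=R[gold]; top=g[g[:,2]>np.percentile(g[:,2],90)-.006]
    print("cap z",np.percentile(g[:,2],[5,50,95]),"centre(mean,minenc)",top.mean(0),cv2.minEnclosingCircle((top[:,:2]*1000).astype(np.float32)))
    b=R[(R[:,2]>.105)&(R[:,2]<.135)&~gold]; print("body",circ(b,.04),circ(b))
    f=R[(R[:,2]>.007)&(R[:,2]<.017)&(abs(R[:,0]-.52)<.1)&(abs(R[:,1]-.14)<.085)]
    print("foot",len(f),cv2.minAreaRect((f[:,:2]*1000).astype(np.float32)))
    c=R[(R[:,2]>.045)&(R[:,2]<.1)&(R[:,1]<.085)]
    if len(c)>20: print("chute",len(c),c.mean(0),c.min(0),c.max(0),cv2.minAreaRect((c[:,:2]*1000).astype(np.float32)))
    dark=(Cr.sum(1)<120)&(R[:,2]>.175)
    d=R[dark&(np.hypot(*(R[:,:2]-top.mean(0)[:2]).T)<.024)]; print("mark",len(d),d.mean(0) if len(d) else 0)
E
python3 - <<'E'
from meas import *
run({n:robot.get_image(n) for n in("top","side")})
E
```

```text
top
cup zmax [0.034  0.0478] rim (array([ 0.6345, -0.2569,  0.0278]), 132) minmax [ 0.6061 -0.2871] [ 0.6637 -0.2284]
cap z [0.1893 0.192  0.1943] centre(mean,minenc) [0.5297 0.1502 0.1919] ((529.5385131835938, 150.08096313476562), 23.441909790039062)
body (array([0.5317, 0.1581, 0.03  ]), 546) (array([0.53  , 0.154 , 0.0361]), 546)
foot 1073 ((529.365966796875, 151.02000427246094), (130.0061492919922, 110.49706268310547), 10.896292686462402)
chute 335 [0.546  0.0634 0.069 ] [0.5256 0.0368 0.0522] [0.5667 0.0848 0.0913] ((546.1217651367188, 63.27677917480469), (34.20241165161133, 48.51456832885742), 10.66569995880127)
mark 0 0
side
cup zmax [0.032  0.0476] rim (array([ 0.6368, -0.2574,  0.0278]), 169) minmax [ 0.6069 -0.2886] [ 0.6662 -0.2279]
cap z [0.1756 0.193  0.1949] centre(mean,minenc) [0.5306 0.1534 0.1931] ((531.0245971679688, 152.10464477539062), 24.071884155273438)
body (array([0.5345, 0.1486, 0.03  ]), 931) (array([0.5307, 0.1531, 0.035 ]), 931)
foot 1541 ((531.2910766601562, 150.99880981445312), (129.92083740234375, 110.68500518798828), 10.922707557678223)
chute 208 [0.5472 0.0607 0.07  ] [0.5272 0.0348 0.056 ] [0.569  0.0846 0.0919] ((548.2352294921875, 61.92882537841797), (33.57732391357422, 52.47758865356445), 11.386590957641602)
mark 19 [0.5203 0.1443 0.1942]
```

```bash
cat > to.py <<'E'
import sys; from h import *
from scipy.spatial.transform import Rotation as R
s=robot.sense(); r=R.from_quat(s["tcp_rot"]); M=r.as_matrix()
x,y,z,yaw=map(float,sys.argv[1:5]); d=M.T@(np.array([x,y,z])-s["tool_pos"])
a=np.radians(yaw); yv=np.array([np.cos(a),np.sin(a),0]); W=np.column_stack([np.cross(yv,[0,0,-1]),yv,[0,0,-1]])
w=R.from_matrix(M.T@W).as_rotvec()
print("t",round(s["time_s"],2),"pos",s["tool_pos"].round(4),"yaw",np.degrees(np.arctan2(M[1,1],M[0,1])).round(2),"j6",s["joints"][5].round(3),"shift",(d/.25).round(3),"turn",(w/np.pi).round(4),"rows",np.ceil(max(np.linalg.norm(d)/.0417,np.degrees(np.linalg.norm(w))/7.16)),"F",s["wrist_force"].round(1),"Tq",s["ft_torque"].round(2),"open",round(s["opening"],4),"g",round(s["grasp_force"],1))
E
python3 -m handwheel '[[-0.93,-0.99,-0.12,0,0,0.357],[-0.93,-0.99,-0.12,0,0,0.357],[-0.93,-0.99,-0.12,0,0,0.357],[-0.93,-0.99,-0.12,0,0,0.357],[-0.93,-0.99,-0.12,0,0,0.357],[-0.93,-0.99,-0.12,0,0,0.357],[-0.93,-0.99,-0.12,0,0,0.357],[-0.93,-0.99,-0.12,0,0,0.357],[-0.93,-0.99,-0.12,0,0,0.357],[-0.93,-0.99,-0.12,0,0,0.357]]' 87; python3 to.py 0.6357 -0.2575 0.10 10.8
```

```text
time_s: 3.03
tool_pos: [0.3233, 0.3031, 0.2533]
tcp_rot: [0.641, 0.768, 0.001, 0.001]
wrist_force: [-0.2, 0.1, -0.2]
opening: 0.0871
grasp_force: 0.0
t 3.03 pos [0.3233 0.3031 0.2533] yaw 10.34 j6 0.395 shift [-2.43   0.826  0.614] turn [ 0.0006 -0.0001 -0.0026] rows 16.0 F [-0.2  0.1 -0.2] Tq [-0.08  0.04 -0.01] open 0.0871 g 0.0
```

```bash
python3 -m handwheel '[[-1,0.34,0,0,0,-0.003],[-1,0.34,0,0,0,-0.003],[-1,0.34,0,0,0,-0.003],[-1,0.34,0,0,0,-0.003],[-1,0.34,0,0,0,-0.003],[-1,0.34,0,0,0,-0.003],[-1,0.34,0,0,0,-0.003]]' >/dev/null; python3 -m handwheel '[[-1,0.34,0,0,0,0],[-1,0.34,0,0,0,0],[-1,0.34,0,0,0,0],[-1,0.34,0,0,0,0],[-1,0.34,0,0,0,0],[-1,0.34,0,0,0,0],[-1,0.34,0,0,0,0],[-1,0.34,0,0,0,0]]'; python3 to.py 0.6357 -0.2575 0.10 10.8
```

```text
time_s: 4.28
tool_pos: [0.5865, -0.1546, 0.2513]
tcp_rot: [0.633, 0.774, -0.0, -0.0]
wrist_force: [-0.5, 0.7, 0.3]
opening: 0.0869
grasp_force: 0.0
t 4.28 pos [ 0.5865 -0.1546  0.2513] yaw 11.48 j6 -0.588 shift [-0.443  0.111  0.605] turn [-0.0002 -0.0001  0.0038] rows 5.0 F [-0.5  0.7  0.3] Tq [-0.03  0.06  0.09] open 0.0869 g 0.0
```

```bash
python3 -m handwheel '[[-0.443,0.111,0.4,0,0,0.004],[-0.443,0.111,0.4,0,0,0.004],[-0.443,0.111,0.4,0,0,0.004],[-0.443,0.111,0.605,0,0,0.004],[-0.443,0.111,0.605,0,0,0.004],[-0.443,0.111,0.605,0,0,0.004],[-0.443,0.111,0.605,0,0,0.004],[-0.443,0.111,0.605,0,0,0.004]]' >/dev/null; python3 to.py 0.6357 -0.2575 0.013 10.8
```

```text
t 4.95 pos [ 0.6352 -0.2543  0.1031] yaw 10.84 j6 -0.686 shift [-0.013 -0.001  0.36 ] turn [0.0005 0.0002 0.0002] rows 3.0 F [-0.4 -0.4  1.5] Tq [-0.12  0.01  0.04] open 0.0867 g 0.0
```

```bash
python3 -m handwheel '[[-0.006,0,0.2,0,0,0],[-0.006,0,0.3,0,0,0],[-0.006,0,0.35,0,0,0],[-0.006,0,0.355,0,0,0],[-0.006,0,0.355,0,0,0],[-0.006,0,0.355,0,0,0]]' >/dev/null; python3 to.py 0.6357 -0.2575 0.013 10.8; python3 -m handwheel '[[0,0,0,0,0,0],[0,0,0,0,0,0],[0,0,0,0,0,0],[0,0,0,0,0,0],[0,0,0,0,0,0],[0,0,0,0,0,0],[0,0,0,0,0,0],[0,0,0,0,0,0]]' 40;python3 to.py 0.6357 -0.2575 0.013 10.8
```

```text
t 5.45 pos [ 0.6365 -0.2579  0.0161] yaw 10.71 j6 -0.687 shift [ 0.002 -0.003  0.012] turn [ 0.0012  0.001  -0.0005] rows 1.0 F [ 0.5 -0.6 -0.3] Tq [-0.1   0.01 -0.05] open 0.087 g 0.0
time_s: 6.12
tool_pos: [0.6345, -0.2574, 0.0128]
tcp_rot: [0.638, 0.77, 0.0, 0.0]
wrist_force: [-1.4, 0.4, 3.0]
opening: 0.0568
grasp_force: 29.5
t 6.12 pos [ 0.6345 -0.2574  0.0128] yaw 10.67 j6 -0.687 shift [-0.001  0.005 -0.001] turn [ 0.0001  0.0001 -0.0007] rows 1.0 F [-1.4  0.4  3. ] Tq [-0.03  0.07  0.02] open 0.0568 g 29.5
```

```bash
python3 -m handwheel '[[0,0,-0.2,0,0,0],[0,0,-0.35,0,0,0],[0,0,-0.35,0,0,0],[0,0,-0.35,0,0,0],[0,0,-0.35,0,0,0]]' >/dev/null;python3 to.py 0.565 -0.0307 0.06 10.8
```

```text
t 6.53 pos [ 0.6343 -0.2573  0.1001] yaw 10.68 j6 -0.687 shift [ 0.942 -0.104  0.16 ] turn [ 0.0001  0.0001 -0.0007] rows 6.0 F [-0.2  0.  -0.8] Tq [-0.08  0.07  0.01] open 0.0577 g 29.6
```

```bash
python3 -m handwheel '[[0.15,-0.015,0,0,0,0],[0.3,-0.03,0,0,0,0],[0.45,-0.05,0,0,0,0],[0.6,-0.065,0.05,0,0,0],[0.75,-0.08,0.1,0,0,0],[0.88,-0.1,0.15,0,0,0],[0.942,-0.104,0.16,0,0,0],[0.942,-0.104,0.16,0,0,0],[0.942,-0.104,0.16,0,0,0],[0.942,-0.104,0.16,0,0,0]]' >/dev/null;python3 to.py 0.565 -0.0307 0.0155 10.8
```

```text
t 7.37 pos [ 0.5656 -0.0316  0.0599] yaw 10.67 j6 -0.381 shift [ 0.004 -0.002  0.178] turn [ 0.      0.0002 -0.0007] rows 2.0 F [ 0.5  0.5 -0.5] Tq [-0.1   0.05  0.  ] open 0.057 g 29.7
```

Run:
```python
from h import *
im=robot.get_image("side"); cv2.imwrite("pics/s1.png",im["image"]); im2=robot.get_image("top"); cv2.imwrite("pics/t1.png",im2["image"])
o=np.hstack([cv2.resize(im["image"][160:400,200:440],(400,400)),cv2.resize(im2["image"][150:330,180:360],(400,400))]); cv2.imwrite("pics/c1.png",o)
```

```text
(no output)
```

View pics/c1.png

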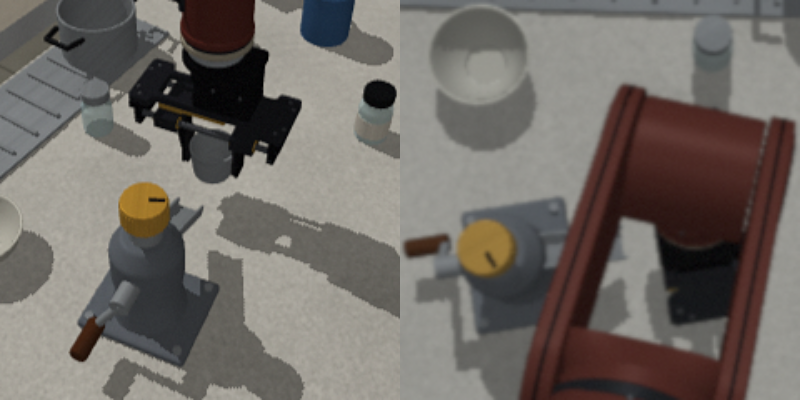

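The cup hangs upright between the fingers (left crop, 210,160), clear of the chute (190,215). Next I lower it and slide it in under the lip.

```bash
python3 -m handwheel '[[0.004,-0.002,0.08,0,0,0],[0.004,-0.002,0.15,0,0,0],[0.004,-0.002,0.178,0,0,0],[0.004,-0.002,0.178,0,0,0],[0.004,-0.002,0.178,0,0,0],[0.004,-0.002,0.178,0,0,0]]' >/dev/null;python3 to.py 0.5548 0.0223 0.0155 10.8
```

```text
t 7.97 pos [ 0.5654 -0.0304  0.0166] yaw 10.64 j6 -0.379 shift [ 0.215 -0.003  0.004] turn [ 0.0004  0.0002 -0.0009] rows 2.0 F [-0.2  0.5 -2.1] Tq [-0.1   0.05  0.02] open 0.0576 g 29.7
```

```bash
python3 -m handwheel '[[0.05,-0.001,0,0,0,0],[0.1,-0.002,0,0,0,0],[0.13,-0.003,0,0,0,0],[0.16,-0.003,0,0,0,0],[0.19,-0.003,0,0,0,0],[0.215,-0.003,0,0,0,0],[0.215,-0.003,0,0,0,0],[0.215,-0.003,0,0,0,0],[0.215,-0.003,0,0,0,0]]' >/dev/null;python3 to.py 0.5548 0.0223 0.0128 10.8
```

```text
t 8.72 pos [0.5539 0.0228 0.0156] yaw 10.69 j6 -0.287 shift [-0.003  0.003  0.011] turn [ 0.      0.0001 -0.0006] rows 1.0 F [ 0.3  0.1 -1.5] Tq [-0.2   0.05  0.02] open 0.0573 g 29.7
```

```bash
python3 -m handwheel '[[-0.002,0.002,0.011,0,0,0],[-0.002,0.002,0.011,0,0,0],[-0.002,0.002,0.011,0,0,0]]'; python3 -m handwheel '[[0,0,0,0,0,0],[0,0,0,0,0,0],[0,0,0,0,0,0],[0,0,0,0,0,0],[0,0,0,0,0,0],[0,0,0,0,0,0]]' 87;python3 to.py 0.5548 0.0223 0.24 10.8
```

```text
time_s: 8.97
tool_pos: [0.5548, 0.0221, 0.0129]
tcp_rot: [0.638, 0.77, 0.0, 0.0]
wrist_force: [1.4, -0.6, -0.2]
opening: 0.0577
grasp_force: 29.6
time_s: 9.47
tool_pos: [0.5543, 0.0225, 0.0128]
tcp_rot: [0.638, 0.77, -0.0, -0.0]
wrist_force: [-0.6, -0.2, -0.4]
opening: 0.0847
grasp_force: 0.0
t 9.47 pos [0.5543 0.0225 0.0128] yaw 10.68 j6 -0.288 shift [-0.001  0.002 -0.909] turn [-0.     -0.     -0.0007] rows 6.0 F [-0.6 -0.2 -0.4] Tq [-0.05  0.06 -0.01] open 0.0847 g 0.0
```

```bash
python3 -m handwheel '[[0,0,-0.1,0,0,0],[0,0,-0.25,0,0,0],[0,0,-0.909,0,0,0],[0,0,-0.909,0,0,0],[0,0,-0.909,0,0,0],[0,0,-0.909,0,0,-0.793],[0,0,-0.909,0,0,-0.793],[0,0,-0.909,0,0,-0.793],[0,0,-0.909,0,0,-0.793],[0,0,-0.909,0,0,-0.793],[0,0,-0.909,0,0,-0.793],[0,0,-0.909,0,0,-0.793],[0,0,-0.909,0,0,-0.793],[0,0,-0.909,0,0,-0.793],[0,0,-0.909,0,0,-0.793],[0,0,-0.909,0,0,-0.793],[0,0,-0.909,0,0,-0.793],[0,0,-0.909,0,0,-0.793],[0,0,-0.909,0,0,-0.793],[0,0,-0.909,0,0,-0.793]]'
python3 - <<'E'
from meas import *
ims={n:robot.get_image(n) for n in("top","side")}
for n,im in ims.items():
    cv2.imwrite(f"pics/{n}2.png",im["image"])
    P=cloud(im).reshape(-1,3); q=P[(np.hypot(P[:,0]-.5548,P[:,1]-.0223)<.045)&(P[:,2]>.038)&(P[:,2]<.0505)]
    if len(q)>10: print(n,"cuprim",circ(q,.029),circ(q),q[:,2].max())
try: run(ims)
except Exception as e: print(e)
o=np.hstack([cv2.resize(ims["side"]["image"][200:400,200:400],(400,400)),cv2.resize(ims["top"]["image"][180:330,180:330],(400,400))]); cv2.imwrite("pics/c2.png",o)
E
python3 to.py 0.5303 0.151 0.24 153.4
```

```text
time_s: 11.13
tool_pos: [0.5542, 0.0226, 0.24]
tcp_rot: [-0.246, 0.969, 0.0, -0.0]
wrist_force: [1.1, -0.7, 0.2]
opening: 0.0872
grasp_force: 0.0
top cuprim (array([0.5557, 0.022 , 0.03  ]), 15) (array([0.5575, 0.0213, 0.0309]), 15) 0.04783633043603763
side cuprim (array([0.5567, 0.023 , 0.03  ]), 173) (array([0.5563, 0.0221, 0.0278]), 173) 0.04900952930738178
top
index -1 is out of bounds for axis 0 with size 0
t 11.23 pos [0.5543 0.0226 0.24  ] yaw 118.19 j6 -2.164 shift [-0.158  0.498  0.   ] turn [ 0.     -0.     -0.1956] rows 5.0 F [0.  0.8 0.6] Tq [-0.01 -0.03  0.01] open 0.0869 g 0.0
```

View pics/c2.png

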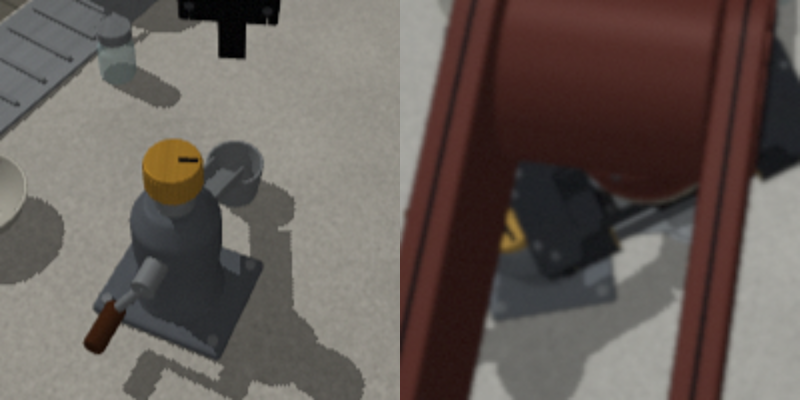

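The side crop (235,165) shows the cup standing upright under the lip, and the measured rim centre is 131.5 mm from the mill's axis. On to the cap.

```bash
python3 -m handwheel '[[-0.158,0.498,0,0,0,-0.1956],[-0.158,0.498,0,0,0,-0.1956],[-0.158,0.498,0,0,0,-0.1956],[-0.158,0.498,0,0,0,-0.1956],[-0.158,0.498,0,0,0,-0.1956],[-0.158,0.498,0,0,0,-0.1956],[-0.158,0.498,0,0,0,-0.1956]]' >/dev/null; python3 to.py 0.5303 0.151 0.158 153.4
```

```text
t 11.82 pos [0.5304 0.1511 0.24  ] yaw 152.98 j6 -2.535 shift [0.    0.    0.328] turn [-0.     -0.0001 -0.0023] rows 2.0 F [ 0.2  0.2 -0.4] Tq [ 0.05  0.11 -0.02] open 0.087 g 0.0
```

```bash
python3 -m handwheel '[[0,0,0.12,0,0,0],[0,0,0.24,0,0,0],[0,0,0.3,0,0,0],[0,0,0.328,0,0,0],[0,0,0.328,0,0,0],[0,0,0.328,0,0,0]]' >/dev/null; python3 to.py 0.5303 0.151 0.158 153.4;  python3 -m handwheel '[[0,0,0,0,0,0],[0,0,0,0,0,0],[0,0,0,0,0,0],[0,0,0,0,0,0],[0,0,0,0,0,0],[0,0,0,0,0,0],[0,0,0,0,0,0],[0,0,0,0,0,0],[0,0,0,0,0,0]]' 20;python3 to.py 0.5303 0.151 0.158 153.4
```

```text
t 12.32 pos [0.531  0.1505 0.1587] yaw 153.13 j6 -2.539 shift [-0.     0.004  0.003] turn [-0.0001  0.0001 -0.0015] rows 1.0 F [-0.8 -0.   0.5] Tq [0.03 0.09 0.04] open 0.087 g 0.0
time_s: 13.07
tool_pos: [0.5296, 0.1515, 0.158]
tcp_rot: [-0.525, 0.851, 0.001, -0.001]
wrist_force: [-6.1, 1.3, 3.7]
opening: 0.0473
grasp_force: 30.0
t 13.07 pos [0.5296 0.1515 0.158 ] yaw 153.32 j6 -2.541 shift [ 0.    -0.003  0.   ] turn [ 0.0007 -0.0001 -0.0004] rows 1.0 F [-6.1  1.3  3.7] Tq [0.42 0.98 0.01] open 0.0473 g 30.0
```

```bash
python3 -m handwheel '[[0,0,0.001,0,0,0.04],[0,0,0.001,0,0,0.08],[0,0,0.001,0,0,0.12],[0,0,0.001,0,0,0.16],[0,0,0.001,0,0,0.2],[0,0,0.002,0,0,0.23],[0,0,0.002,0,0,0.26],[0,0,0.002,0,0,0.3],[0,0,0.003,0,0,0.34],[0,0,0.003,0,0,0.38],[0,0,0.003,0,0,0.42],[0,0,0.004,0,0,0.46],[0,0,0.004,0,0,0.5],[0,0,0.004,0,0,0.5],[0,0,0.004,0,0,0.5]]';python3 to.py 0.5303 0.151 0.158 153.4
```

```text
time_s: 14.32
tool_pos: [0.5297, 0.1514, 0.157]
tcp_rot: [0.231, 0.973, 0.0, -0.001]
wrist_force: [-4.3, 3.1, 2.7]
opening: 0.0474
grasp_force: 30.0
t 14.32 pos [0.5297 0.1514 0.157 ] yaw 63.27 j6 -0.97 shift [-0.003 -0.    -0.004] turn [ 4.000e-04 -5.000e-04 -5.007e-01] rows 13.0 F [-4.3  3.1  2.7] Tq [ 0.33  0.8  -0.11] open 0.0474 g 30.0
```

```bash
cat > chk.py <<'E'
from h import *; import sys
from scipy.spatial.transform import Rotation as R
s=robot.sense(); M=R.from_quat(s["tcp_rot"]).as_matrix()
print(round(s["time_s"],2),"yaw",np.degrees(np.arctan2(M[1,1],M[0,1])).round(2),"Tz",s["ft_torque"][2].round(3),"e6",s["effort"][5].round(3),"z",s["tool_pos"][2].round(4),"j6",s["joints"][5].round(3),"F",s["wrist_force"].round(1))
sys.exit(abs(s["ft_torque"][2])>.28)
E
H="python3 -m handwheel"; $H '[[0,0,0.0003,0,0,0.02],[0,0,0.0003,0,0,0.04],[0,0,0.0003,0,0,0.04]]' >/dev/null && python3 chk.py && $H '[[0,0,0.0003,0,0,0.02],[0,0,0.0003,0,0,0.04],[0,0,0.0003,0,0,0.04]]' >/dev/null && python3 chk.py && $H '[[0,0,0.0003,0,0,0.02],[0,0,0.0003,0,0,0.04],[0,0,0.0003,0,0,0.04]]' >/dev/null && python3 chk.py && $H '[[0,0,0.0003,0,0,0.02],[0,0,0.0003,0,0,0.04],[0,0,0.0003,0,0,0.04]]' >/dev/null && python3 chk.py && $H '[[0,0,0.0003,0,0,0.02],[0,0,0.0003,0,0,0.04],[0,0,0.0003,0,0,0.04]]' >/dev/null && python3 chk.py && $H '[[0,0,0.0003,0,0,0.02],[0,0,0.0003,0,0,0.04],[0,0,0.0003,0,0,0.04]]' >/dev/null && python3 chk.py
```

```text
14.57 yaw 55.94 Tz -0.069 e6 0.731 z 0.157 j6 -0.842 F [-4.6  2.   3.6]False
```

```bash
sed -i 's/sys.exit(\(.*\))$/sys.exit(int(\1))/' chk.py
H="python3 -m handwheel"; $H '[[0,0,0.0003,0,0,0.02],[0,0,0.0003,0,0,0.04],[0,0,0.0003,0,0,0.04]]' >/dev/null && python3 chk.py && $H '[[0,0,0.0003,0,0,0.02],[0,0,0.0003,0,0,0.04],[0,0,0.0003,0,0,0.04]]' >/dev/null && python3 chk.py && $H '[[0,0,0.0003,0,0,0.02],[0,0,0.0003,0,0,0.04],[0,0,0.0003,0,0,0.04]]' >/dev/null && python3 chk.py && $H '[[0,0,0.0003,0,0,0.02],[0,0,0.0003,0,0,0.04],[0,0,0.0003,0,0,0.04]]' >/dev/null && python3 chk.py && $H '[[0,0,0.0003,0,0,0.02],[0,0,0.0003,0,0,0.04],[0,0,0.0003,0,0,0.04]]' >/dev/null && python3 chk.py && $H '[[0,0,0.0003,0,0,0.02],[0,0,0.0003,0,0,0.04],[0,0,0.0003,0,0,0.04]]' >/dev/null && python3 chk.py
python3 - <<'E'
from meas import *
im=robot.get_image("side"); cv2.imwrite("pics/c3.png",cv2.resize(im["image"][240:360,230:350],(480,480),interpolation=cv2.INTER_CUBIC))
E
```

```text
14.82 yaw 48.74 Tz -0.046 e6 0.731 z 0.1568 j6 -0.716 F [-5.2  2.3  3.7]
15.07 yaw 41.54 Tz -0.078 e6 0.731 z 0.1568 j6 -0.59 F [-4.6  2.4  4.1]
15.32 yaw 34.34 Tz -0.081 e6 0.731 z 0.1567 j6 -0.465 F [-4.6  1.2  3.7]
15.57 yaw 27.14 Tz -0.113 e6 0.731 z 0.1566 j6 -0.339 F [-4.5  1.5  3.5]
15.82 yaw 19.94 Tz -0.077 e6 0.731 z 0.1565 j6 -0.213 F [-4.9  1.3  3.3]
16.07 yaw 12.74 Tz -0.096 e6 0.731 z 0.1565 j6 -0.088 F [-5.3  2.2  4.2]
```

View pics/c3.png

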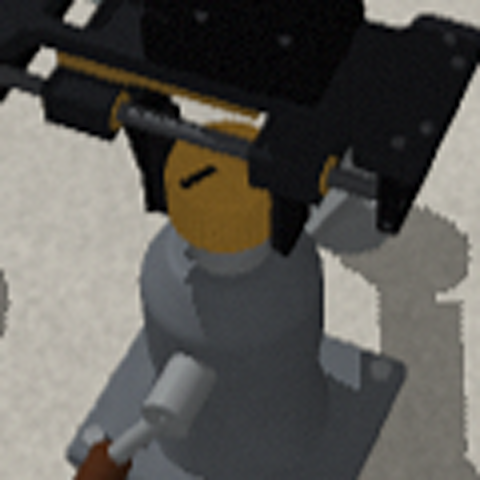

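The mark has gone from pointing right to pointing down-left (crop 200,175), so the cap turns with the fingers without slipping. I continue.

```bash
H="python3 -m handwheel"; $H '[[0,0,0.0003,0,0,0.02],[0,0,0.0003,0,0,0.04],[0,0,0.0003,0,0,0.04]]' >/dev/null && python3 chk.py && $H '[[0,0,0.0003,0,0,0.02],[0,0,0.0003,0,0,0.04],[0,0,0.0003,0,0,0.04]]' >/dev/null && python3 chk.py && $H '[[0,0,0.0003,0,0,0.02],[0,0,0.0003,0,0,0.04],[0,0,0.0003,0,0,0.04]]' >/dev/null && python3 chk.py && $H '[[0,0,0.0003,0,0,0.02],[0,0,0.0003,0,0,0.04],[0,0,0.0003,0,0,0.04]]' >/dev/null && python3 chk.py && $H '[[0,0,0.0003,0,0,0.02],[0,0,0.0003,0,0,0.04],[0,0,0.0003,0,0,0.04]]' >/dev/null && python3 chk.py && $H '[[0,0,0.0003,0,0,0.02],[0,0,0.0003,0,0,0.04],[0,0,0.0003,0,0,0.04]]' >/dev/null && python3 chk.py && $H '[[0,0,0.0003,0,0,0.02],[0,0,0.0003,0,0,0.04],[0,0,0.0003,0,0,0.04]]' >/dev/null && python3 chk.py && $H '[[0,0,0.0003,0,0,0.02],[0,0,0.0003,0,0,0.04],[0,0,0.0003,0,0,0.04]]' >/dev/null && python3 chk.py && $H '[[0,0,0.0003,0,0,0.02],[0,0,0.0003,0,0,0.04],[0,0,0.0003,0,0,0.04]]' >/dev/null && python3 chk.py && $H '[[0,0,0.0003,0,0,0.02],[0,0,0.0003,0,0,0.04],[0,0,0.0003,0,0,0.04]]' >/dev/null && python3 chk.py
```

```text
16.37 yaw 5.54 Tz -0.035 e6 0.731 z 0.1564 j6 0.038 F [-4.6  2.2  4.1]
16.62 yaw -1.66 Tz -0.095 e6 0.731 z 0.1563 j6 0.164 F [-4.5  1.5  3.5]
16.87 yaw -8.86 Tz -0.075 e6 0.731 z 0.1562 j6 0.289 F [-4.6  2.7  3.1]
17.12 yaw -16.06 Tz -0.008 e6 0.731 z 0.1562 j6 0.415 F [-4.3  0.9  2.9]
17.37 yaw -23.26 Tz -0.05 e6 0.731 z 0.1561 j6 0.541 F [-5.   1.4  3.7]
17.62 yaw -30.46 Tz -0.116 e6 0.731 z 0.156 j6 0.666 F [-5.1  1.1  3.5]
17.87 yaw -37.66 Tz -0.034 e6 0.731 z 0.1559 j6 0.792 F [-5.6  1.8  4.1]
18.12 yaw -44.86 Tz -0.088 e6 0.731 z 0.1558 j6 0.918 F [-4.9  3.1  3.6]
18.37 yaw -51.96 Tz 0.468 e6 1.34 z 0.1558 j6 1.042 F [-4.9  2.2  4.4]
```

The torque jumped at yaw -52°, which looks like the stop. I'll push 1° more to confirm, then unload in small steps to find where the cap starts to come back.

```bash
H="python3 -m handwheel"; $H '[[0,0,0,0,0,0.006],[0,0,0,0,0,0.006]]' >/dev/null; python3 chk.py; for i in 1; do $H '[[0,0,0,0,0,-0.006],[0,0,0,0,0,-0.006]]' >/dev/null; python3 chk.py; $H '[[0,0,0,0,0,-0.004],[0,0,0,0,0,-0.004]]' >/dev/null; python3 chk.py;$H '[[0,0,0,0,0,-0.004],[0,0,0,0,0,-0.004]]' >/dev/null; python3 chk.py;$H '[[0,0,0,0,0,-0.004],[0,0,0,0,0,-0.004]]' >/dev/null; python3 chk.py;$H '[[0,0,0,0,0,-0.004],[0,0,0,0,0,-0.004]]' >/dev/null; python3 chk.py; $H '[[0,0,0,0,0,-0.004],[0,0,0,0,0,-0.004]]' >/dev/null; python3 chk.py; done
```

```text
18.53 yaw -52.85 Tz 0.963 e6 1.168 z 0.1558 j6 1.057 F [-5.5  1.5  3.7]
18.7 yaw -51.73 Tz 0.357 e6 0.103 z 0.1558 j6 1.038 F [-4.8  2.4  2.6]
18.87 yaw -51.07 Tz -0.055 e6 -0.161 z 0.1558 j6 1.026 F [-5.5  2.9  3. ]
19.03 yaw -50.36 Tz -0.064 e6 -0.186 z 0.1558 j6 1.013 F [-5.5  1.9  3.4]
19.2 yaw -49.64 Tz -0.015 e6 -0.186 z 0.1558 j6 1.001 F [-5.7  1.5  3.7]
19.37 yaw -48.92 Tz -0.088 e6 -0.186 z 0.1558 j6 0.988 F [-5.2  2.4  3.6]
19.53 yaw -48.2 Tz -0.022 e6 -0.186 z 0.1558 j6 0.976 F [-4.5  2.3  3.2]
```

There was no slip: loading and unloading follow the same line, and the cap is on its stop at yaw -51.1°. A quarter turn back is therefore yaw 39.0°, which is 87.2° from here, a turn of -0.484.

```bash
python3 -m handwheel '[[0,0,0,0,0,-0.03],[0,0,0,0,0,-0.07],[0,0,-0.001,0,0,-0.11],[0,0,-0.001,0,0,-0.15],[0,0,-0.001,0,0,-0.19],[0,0,-0.001,0,0,-0.22],[0,0,-0.002,0,0,-0.26],[0,0,-0.002,0,0,-0.3],[0,0,-0.002,0,0,-0.34],[0,0,-0.003,0,0,-0.38],[0,0,-0.003,0,0,-0.42],[0,0,-0.004,0,0,-0.45],[0,0,-0.004,0,0,-0.47],[0,0,-0.004,0,0,-0.484],[0,0,-0.004,0,0,-0.484],[0,0,-0.004,0,0,-0.484],[0,0,-0.004,0,0,-0.484]]'; python3 chk.py
python3 - <<'E'
from meas import *
im=robot.get_image("side"); cv2.imwrite("pics/c4.png",cv2.resize(im["image"][200:360,210:370],(520,520),interpolation=cv2.INTER_CUBIC))
P=cloud(im).reshape(-1,3); q=P[(np.hypot(P[:,0]-.5548,P[:,1]-.0223)<.045)&(P[:,2]>.038)&(P[:,2]<.0505)]
print("cuprim",circ(q,.029) if len(q)>10 else 0)
E
```

```text
time_s: 20.95
tool_pos: [0.5296, 0.1515, 0.1568]
tcp_rot: [0.431, 0.902, -0.0, -0.001]
wrist_force: [-5.6, 2.1, 3.8]
opening: 0.0473
grasp_force: 30.0
20.95 yaw 38.9 Tz 0.072 e6 0.07 z 0.1568 j6 -0.544 F [-5.6  2.1  3.8]
cuprim (array([0.5581, 0.0226, 0.03  ]), 83)
```

View pics/c4.png

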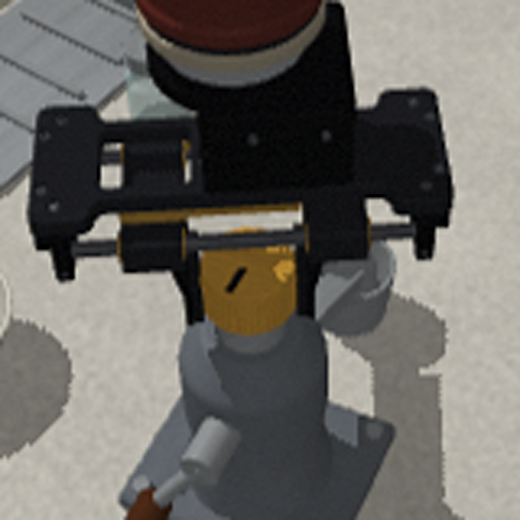

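The crop shows the fingers gripping the cap with its mark at (236,280), and the cup upright under the lip at (360,290). Everything is at rest, so I'm handing it in.

```bash
python3 -c "
from cell import robot
print(robot.close_job())"
```

```text
the job is handed in; nothing more can be done
None
```

The steel cup stands upright under the chute lip. The cap was screwed down to its stop, backed off 90°, and is held at rest in the fingers; the job was handed in at about 21 s, with no verdict returned.

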